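# Seat the hand-mixer handle on its charging dock

## Robot

A 6-joint arm with a two-finger parallel gripper is mounted at the origin on a cart in front of the work surface, level with it; the furniture and walls round the work are solid. World frame = base frame: x ahead of the robot, y to its left, z up, the work surface at z = 0. Lengths are in m, angles in degrees, forces in N, time in s.
With the tool pointing down it reaches from about 0.25 to 0.725 m from the base axis. Payload 9.7 kg.
Tool frame: the origin (TCP) lies on the centre line of the jaws, within the pads' length; the fingertips stand 17 mm ahead of it and the grasp point (between the pads) lies 2 mm behind it (bot.tip_extent is the distance from the TCP to the fingertips, in m); z points along the fingers, y is the line along which they close (so a half turn about z gives the same grasp; the last joint's range is limited). The gripper opens to 85 mm and grips with 20 to 120 N. Pads are 22 mm wide; open, the fingers measure 114 mm over their backs; the gripper's body (76 mm by 85 mm) begins 54 mm behind the grasp point. The pads swing forward as they close: fully open they stand 13 mm farther back than shut.
Start: joints at [-69.5, 4.979, 10.078, 95.1, 0, 90], TCP at [0.193, -0.515, 0.248] pointing down, gripper open.
Joint ranges: [-179.16, 179.16], [-48.56, 103.87], [-65.8, 70.77], [-126.05, 130.52], [-82.76, 87.17], [-180, 180]. Speed limits (degrees/s): [127.2, 127.2, 147.25, 180, 180, 180].

## Interface

Orientations are given as [roll, pitch, yaw] about the fixed x, y, z axes, in that order (R = Rz(yaw) Ry(pitch) Rx(roll)).
In Python, from workcell import bot gives the robot as it stands.
- The arm moves only by the tool carry_out, never from a script. Its argument "moves" is text: rows parted by semicolons, each of 7 numbers parted by spaces: the shift along the tool's x, y, z in mm, then the turn, a rotation vector about the tool's x, y, z in degrees, then the finger opening in mm, from 0 to 85.4. A call has 1 to 20 rows; each row is the pose to reach, as a shift and turn from the pose commanded when the call began, along the tool's axes at that moment; what a row does not reach only later rows make up. A row lasts 1/10 s, in which the tool goes at most 50 mm and 8.59 degrees, less where a joint would pass 70% of its speed; a pose out of reach is approached as far as the arm can. A call with a gripper value outside its range is refused whole. The fingers move at their own pace and stop on an object; "force" is the grip in N (left out, the last holds). Time passes only in rows, so rows that repeat a pose let the fingers close. It gives the time, the measured TCP pose, the force, the opening and the grip force at its end, in the units of the state.
- bot.get_obs(): the state, without advancing time (a new reading comes with each control period).
- bot.camera(name): name is "scene" or "top" or "wrist"; returns a dict with "img" (420x560x3 uint8, red, green, blue), "mtx" (3x3 intrinsics, pixels), "position" and "orientation" of the camera in the world; the wrist camera has in their place "mount" (4x4, takes a point from camera to tool coordinates, whose origin is the TCP and whose axes are the flange's). Camera axes: x right, y up, looking along -z (the intrinsics and any distortion apply to the point x, -y, -z); pixel columns grow to the right and rows downward; lengths in m; the calibration is good to about 2 mm. A picture is of the moment at which its call begins: read the wrist's pose just before it. There is no depth.
- bot.job_done(): hands the job in; it is judged then, once.
The state is a dict: "time": time; "q": joint angles; "qd": joint speeds; "joint_efforts": joint torques, N m; "ee_pos": TCP position; "tcp_rot": TCP orientation; "wrist_force": force on the tool from outside, world axes, zero at the start; "torque": the same for the moment, N m; "opening": finger opening in m; "grasp_force": force on a finger pad.
Only numpy, scipy, OpenCV 4.12 (cv2) and the standard library are available. Lean on these libraries where they do the work, as an engineer would, in place of code of your own. Each camera call takes 0.05 s, during which the arm holds its last target. There are 200 camera calls.

## Task

Put the green hand-mixer handle on its charging dock: lower it, steel end down, through the two steel rings until the smaller black ring under them stops it, then keep pressing until that stiff black ring has slid down fully home, and hold it there with a push of about 18 N for one second so that the contacts seat; never push harder than 25 N. Let go and leave the handle standing upright in the dock, without disturbing the cup, the tin and the glass nearby.

Things in the scene. Friction and masses are not known exactly. Their poses are not given: they have to be found in the camera images.
- mixer: motor handle of a cordless hand mixer, a round rod standing upright on the worktop, 152 mm tall, 0.2 to 0.3 kg: its lowest 22 mm are a steel coupling 24 mm in diameter, the rest a green handle 36 mm in diameter whose lower edge (the shoulder) is chamfered 1.5 mm. Origin: centre of its underside; z points up its axis. Grip it round the green part near the top.
- dock: white charging dock, fixed to the worktop. Origin: at worktop height on the common vertical axis of its three rings. Base plate 150 x 110 x 12 mm; a post with a white sleeve (22 x 34 mm, 76 mm tall) stands 52 mm from the ring axis along the dock's +x and carries the rings one above another, shrinking downward. Nothing of it stands above the top ring.
- dock_rings (a point): fixed point on the ring axis, 114 mm above the worktop. Upper faces above the worktop: top steel ring (hole 48, outside 58 mm) 114 mm + h; second steel ring (hole 40, outside 50 mm) 89 mm + h; black ring (hole 28, outside 50 mm) 60 mm + h - charge_ring. The sleeve is clamped at a height h, anywhere from 0 to 25 mm, new each time and not measured: find it by touch or sight. It holds against 25 N.
- charge_ring (a joint): how far the black ring is slid down, m: 0 = raised, 0.014 = fully home at a hard stop; starts between 0 and 0.004. The shoulder of the handle is stopped by it, the coupling passes through. Stiff: a push of about 6 N starts it, about 11 N is needed near home. It stays where it is left.
- espresso_cup: small cream cup with a handle, 64 x 91 x 50 mm, a bystander; origin at the centre of its underside
- tin: black tin with a grey lid, 70 mm in diameter, 82 mm tall, a bystander; origin at the centre of its underside
- water_glass: clear drinking glass, 79 mm in diameter, 90 mm tall, a bystander; origin at the centre of its underside
There are look-alikes about, which are no part of the job. Of the things shaped like the mixer, the green one is meant.

How it is judged:
By the outcome, as a careful person would: the job done as asked, in the order asked, and still so for the second after the job is handed in, with the robot touching nothing.
It also fails if it takes over 67 s, if anything falls off the work surface, if the arm or the gripper's body presses on something with over 40 N, if the wrist force passes 120 N, or if a joint passes its speed limit or range.

## Working session

There is one attempt and no reset: what is moved stays moved. The work goes in short steps, Python scripts to look and compute and a tool call to move; the robot and the scene stay as the last step left them, time stands still between calls to the robot, and variables do not carry over. Pictures are saved under pics/ and viewed, at most 10 in all, crops included, and the job is handed in when it is done.

Besides the shell and the picture viewer there is one more tool, called after "Call:" as name(argument=value, ...), one argument or row to a line, values as JSON. carry_out: Moves the arm, as the interface text tells. Its arguments: {"type":"object","properties":{"moves":{"type":"string"},"force":{"type":"number"}},"required":["moves"]}

```bash
mkdir -p pics; ls; python3 - <<'E'
from workcell import bot
import cv2,numpy as np
o=bot.get_obs(); print(o)
for n in("scene","top"):
    c=bot.camera(n); cv2.imwrite(f"pics/{n}0.png",c["img"][:,:,::-1]); np.savez(f"pics/{n}0.npz",**c)
    print({k:v for k,v in c.items() if k!="img"})
E
```

```text
pics
{'time': 0.0, 'q': array([-6.94996124e+01,  5.01137461e+00,  1.00332599e+01,  9.50995768e+01,
       -2.06455168e-03,  9.00010366e+01]), 'qd': array([ 0.08223428,  0.05521915,  0.02425563, -0.0123217 ,  0.02821832,
       -0.01432751]), 'joint_efforts': array([-1.80939227e-03, -5.20388353e+01,  4.64802289e+01,  1.62363611e-02,
       -1.83755737e-04,  7.50273699e-06]), 'ee_pos': array([ 0.19253376, -0.51497188,  0.24756973]), 'tcp_rot': array([-1.79922309e+02,  2.06595535e-03,  2.04993538e+01]), 'wrist_force': array([ 0.46772421,  0.07008514, -1.07163167]), 'torque': array([-0.00554974, -0.02696875, -0.01753665]), 'grasp_force': 0.0, 'opening': 0.08544767500343042}
{'mtx': array([[403.47720031,   0.        , 278.54762781],
       [  0.        , 403.47720031, 212.91141612],
       [  0.        ,   0.        ,   1.        ]]), 'position': array([ 0.29037672, -0.64023846,  0.46520136]), 'orientation': array([ 64.16045326,   0.58076761, -20.76180579])}
{'mtx': array([[452.60629504,   0.        , 270.4983479 ],
       [  0.        , 452.60629504, 201.05670481],
       [  0.        ,   0.        ,   1.        ]]), 'position': array([0.34461655, 0.12452341, 0.91084619]), 'orientation': array([  17.38543812,    0.46982754, -103.03569014])}
```

View pics/scene0.png

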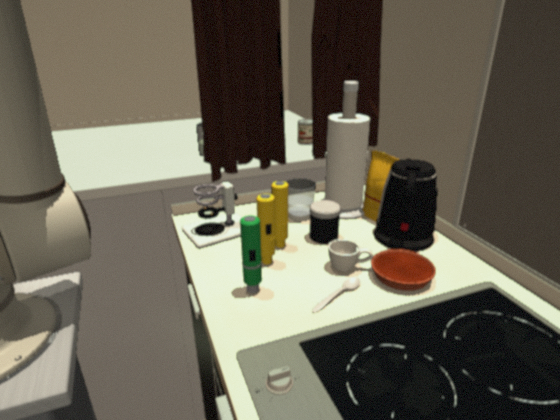

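View pics/top0.png

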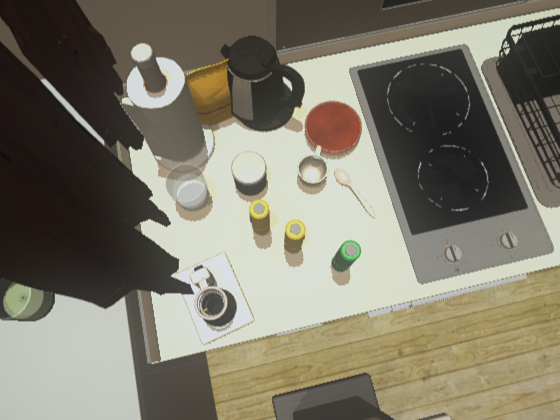

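Scene view: green rod at (251,253), yellow look-alikes at (266,230) and (280,215). Top view: green (348,252), yellow (295,235) and (260,213), dock rings about (213,303), post (200,275). Tin is at (250,172), cup (313,172), glass (188,188). I choose the green one, and check it and the dock in one close crop.

```bash
cat > h.py <<'E'
import numpy as np,cv2
from scipy.spatial.transform import Rotation as R
from workcell import bot
def ray(c,u,v):
    K=c["mtx"]; d=np.array([(u-K[0,2])/K[0,0],-(v-K[1,2])/K[1,1],-1])
    if "mount" in c: M=c["T"]@c["mount"]; return M[:3,3],M[:3,:3]@d
    return c["position"],R.from_euler("xyz",c["orientation"],degrees=True).apply(d)
def onz(c,u,v,z):
    p,d=ray(c,u,v); return p+d*(z-p[2])/d[2]
def proj(c,P):
    if "mount" in c: M=c["T"]@c["mount"]; Rm,p=M[:3,:3],M[:3,3]
    else: Rm=R.from_euler("xyz",c["orientation"],degrees=True).as_matrix();p=c["position"]
    q=Rm.T@(np.asarray(P)-p); K=c["mtx"]
    return np.array([K[0,2]+K[0,0]*q[0]/-q[2],K[1,2]-K[1,1]*q[1]/-q[2]])
def wrist():
    o=bot.get_obs(); c=dict(bot.camera("wrist")); T=np.eye(4)
    T[:3,:3]=R.from_euler("xyz",o["tcp_rot"],degrees=True).as_matrix();T[:3,3]=o["ee_pos"];c["T"]=T
    return c
def tool(dp):  # world shift -> tool mm
    o=bot.get_obs(); return R.from_euler("xyz",o["tcp_rot"],degrees=True).as_matrix().T@np.asarray(dp)*1000
E
python3 - <<'E'
from h import *
t=dict(np.load("pics/top0.npz")); s=dict(np.load("pics/scene0.npz"))
for n,c in(("top",t),("scene",s)):
    h=cv2.cvtColor(c["img"],cv2.COLOR_RGB2HSV); m=cv2.inRange(h,(50,90,30),(85,255,255))
    k=cv2.connectedComponentsWithStats(m); i=1+np.argmax(k[2][1:,4]); print(n,k[2][i],k[3][i])
a=cv2.resize(t["img"][230:280,320:380],(480,400),interpolation=cv2.INTER_CUBIC)
b=cv2.resize(t["img"][245:345,175:255],(320,400),interpolation=cv2.INTER_CUBIC)
d=cv2.resize(s["img"][170:250,170:250],(400,400)); d=cv2.resize(d,(400,200)) if 0 else d
row=np.hstack([cv2.resize(a,(400,333)),np.zeros((333,400,3),np.uint8)]) 
out=np.zeros((600,800,3),np.uint8); out[:267,:320]=cv2.resize(a,(320,267)); out[:400,320:640]=b; out[280:600,:320]=cv2.resize(s["img"][170:250,170:250],(320,320))
cv2.imwrite("pics/crop1.png",out[:,:,::-1])
E
```

```text
top [340 241  21  20 186] [349.64516129 250.97849462]
scene [241 217  20  50 782] [250.62148338 241.2084399 ]
```

View pics/crop1.png

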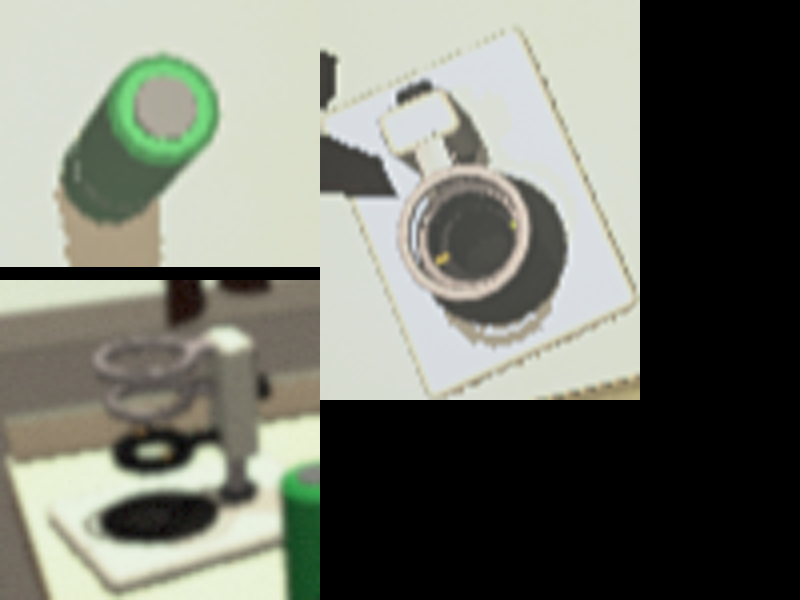

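The crop confirms the green upright rod (top face at about (350.3,249.6)). Top ring centre is at top (210.9,302.6) and scene (206.4,189.1).

```bash
python3 - <<'E'
from h import *
t=dict(np.load("pics/top0.npz")); s=dict(np.load("pics/scene0.npz"))
def tri(a,b):
    p,d=ray(t,*a);q,e=ray(s,*b); r=np.linalg.lstsq(np.c_[d,-e],q-p,rcond=None)[0]
    P,Q=p+d*r[0],q+e*r[1]; return (P+Q)/2,np.linalg.norm(P-Q)
print("mixer",onz(t,350.3,249.6,.152),proj(s,onz(t,350.3,249.6,.152)), "tri",tri((350.3,249.6),(250.3,217.5)))
print("ring",tri((210.9,302.6),(206.4,189.1)))
for z in(.114,.126,.139):P=onz(t,210.9,302.6,z);print(z,P,proj(s,P))
for a in((224.5,252),(253.75,320),(202.5,344)):print("corner",onz(t,*a,.012))
print("post",onz(t,199.5,275,.12), "yel",onz(t,295,229,.152),onz(t,259.5,208,.152))
E
```

```text
mixer [ 0.46249407 -0.03542083  0.152     ] [249.59319917 218.25232778] tri (array([ 0.46307623, -0.03535432,  0.153105  ]), np.float64(0.0015155905972579406))
ring (array([0.43441744, 0.21600869, 0.11461535]), np.float64(0.0015069110713452898))
0.114 [0.4337344  0.21616742 0.114     ] [205.78363227 189.42973049]
0.126 [0.43239234 0.21478732 0.126     ] [204.84875887 184.8273993 ]
0.139 [0.43093844 0.21329221 0.139     ] [203.82010666 179.76340005]
corner [0.53693989 0.18255803 0.012     ]
corner [0.39426139 0.15366248 0.012     ]
corner [0.37318987 0.2578155  0.012     ]
post [0.48390399 0.22604371 0.12      ] yel [0.51872791 0.04726948 0.152     ] [0.56949155 0.09859114 0.152     ]
```

Call:
carry_out(
  moves="50 -42 0 0 0 0 85;90 -76 0 0 0 0 85;128 -108 0 0 0 0 85;166 -140 0 0 0 0 85;204 -172 0 0 0 0 85;242 -204 0 0 0 0 85;280 -236 0 0 0 0 85;318 -268 0 0 0 0 85;356 -300 0 0 0 0 85;390 -330 0 0 0 0 85;410 -346 0 0 0 0 85;420 -355 0 0 0 0 85;420 -355 0 0 0 0 85;420 -355 0 0 0 0 85;420 -355 0 0 0 0 85",
)

```text
time: 1.6
ee_pos: [0.4612, -0.0366, 0.2484]
tcp_rot: [180.0, 0.0, 20.4]
wrist_force: [0.7, 0.3, -0.5]
opening: 0.0847
grasp_force: 0.0
```

```bash
python3 - <<'E'
from h import *
c=wrist(); cv2.imwrite("pics/w1.png",c["img"][:,:,::-1]); np.savez("pics/w1.npz",**c)
h=cv2.cvtColor(c["img"],cv2.COLOR_RGB2HSV); m=cv2.inRange(h,(50,90,30),(85,255,255))
k=cv2.connectedComponentsWithStats(m); i=1+np.argmax(k[2][1:,4]); print(k[2][i],k[3][i])
print(c["T"],c["mount"],proj(c,(.4625,-.0354,.152)))
E
```

```text
[257 191  44  43 841] [279.45659929 209.17717004]
[[ 9.37171091e-01  3.48870091e-01 -7.97673162e-05  4.61228205e-01]
 [ 3.48870070e-01 -9.37171081e-01 -1.98754906e-04 -3.66454004e-02]
 [-1.44095264e-04  1.58438923e-04 -9.99999977e-01  2.48361986e-01]
 [ 0.00000000e+00  0.00000000e+00  0.00000000e+00  1.00000000e+00]] [[ 1.10243792e-03  9.51999415e-01  3.06097857e-01  7.70860838e-02]
 [ 9.99999300e-01 -9.17819279e-04 -7.47060862e-04  1.06102596e-05]
 [-4.30258990e-04  3.06098466e-01 -9.51999761e-01 -1.24605372e-01]
 [ 0.00000000e+00  0.00000000e+00  0.00000000e+00  1.00000000e+00]] [278.32088638 212.46866893]
```

View pics/w1.png

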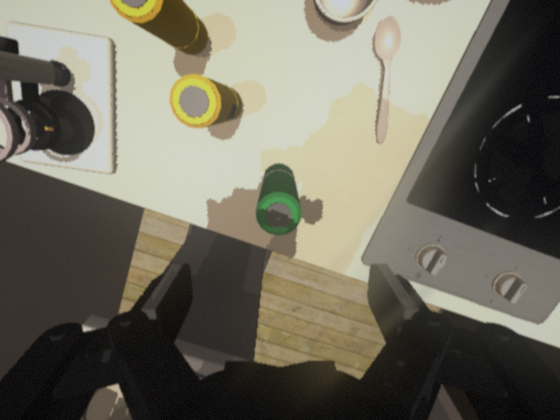

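The wrist view shows the green top face at (279,213), within about 1 mm of the prediction. Descending to grip about 27 mm below the top.

Call:
carry_out(
  moves="1.6 -0.7 30 0 0 0 85;1.6 -0.7 60 0 0 0 85;1.6 -0.7 90 0 0 0 85;1.6 -0.7 110 0 0 0 85;1.6 -0.7 123 0 0 0 85;1.6 -0.7 123 0 0 0 85;1.6 -0.7 123 0 0 0 50;1.6 -0.7 123 0 0 0 38;1.6 -0.7 123 0 0 0 25;1.6 -0.7 123 0 0 0 20;1.6 -0.7 123 0 0 0 20;1.6 -0.7 123 0 0 0 20;1.6 -0.7 123 0 0 0 20",
  force=80,
)

```text
time: 2.95
ee_pos: [0.4635, -0.0344, 0.1265]
tcp_rot: [179.9, -0.1, 20.5]
wrist_force: [-0.0, -0.3, 5.5]
opening: 0.0346
grasp_force: 79.5
```

Call:
carry_out(
  moves="0 0 -15 0 0 0 20;0 0 -50 0 0 0 20;0 0 -90 0 0 0 20;0 0 -130 0 0 0 20;0 0 -155 0 0 0 20;0 0 -160 0 0 0 20;0 0 -160 0 0 0 20;0 0 -160 0 0 0 20;0 0 -160 0 0 0 20",
)

```text
time: 3.85
ee_pos: [0.4625, -0.0343, 0.2837]
tcp_rot: [-179.9, 0.1, 20.5]
wrist_force: [0.2, 0.3, -2.6]
opening: 0.0342
grasp_force: 80.3
```

```bash
python3 - <<'E'
from h import *
print(bot.get_obs()["wrist_force"],tool(np.array([.434,.216,.287])-bot.get_obs()["ee_pos"]))
for n in("scene","top"):
    c=bot.camera(n); np.savez(f"pics/{n}1.npz",**c)
    h=cv2.cvtColor(c["img"],cv2.COLOR_RGB2HSV); m=cv2.inRange(h,(50,90,30),(85,255,255))
    k=cv2.connectedComponentsWithStats(m); i=1+np.argmax(k[2][1:,4]); print(n,k[2][i],k[3][i])
E
```

```text
[ 0.2056928   0.27821478 -2.57787104] [  60.97001489 -244.44529717   -3.22046005]
scene [234 127  23  58 842] [243.43467933 158.55344418]Traceback (most recent call last):
  File "<stdin>", line 6, in <module>
    return _wrapfunc(a, 'argmax', axis=axis, out=out, **kwds)
    return bound(*args, **kwds)
ValueError: attempt to get argmax of an empty sequence
```

Call:
carry_out(
  moves="-6 -30 0 0 0 0 20;-12 -68 0 0 0 0 20;-18 -108 0 0 0 0 20;-24 -148 0 0 0 0 20;-30 -188 0 0 0 0 20;-36 -220 0 0 0 0 20;-39 -240 0 0 0 0 20;-39 -244 0 0 0 0 20;-39 -244 0 0 0 0 20;-39 -244 0 0 0 0 20;-39 -244 0 0 0 0 20",
)

```text
time: 5.05
ee_pos: [0.3533, 0.1511, 0.2851]
tcp_rot: [-178.7, 0.0, 22.3]
wrist_force: [-0.4, -0.1, -2.2]
opening: 0.0346
grasp_force: 81.0
```

```bash
python3 - <<'E'
from h import *
c=wrist(); cv2.imwrite("pics/w2.png",c["img"][:,:,::-1]); np.savez("pics/w2.npz",**c)
print(bot.get_obs()["wrist_force"],bot.get_obs()["torque"])
for z,r in((.114,.029),(.114,.024),(.089,.025),(.089,.020),(.06,.025),(.06,.014)):print(proj(c,(.434,.216,z)),proj(c,(.434,.216+r,z)))
E
```

```text
[-0.73169123 -0.150664   -3.16110312] [-0.05542248 -0.00503242 -0.00641992]
[251.0671485   82.05471906] [220.56583385  68.71810529]
[251.0671485   82.05471906] [225.86958036  71.03715349]
[253.90690815  84.12285732] [229.77948416  73.57997228]
[253.90690815  84.12285732] [234.6365073   75.70233049]
[256.68275284  86.14444763] [234.62999642  76.51417747]
[256.68275284  86.14444763] [244.37375583  80.76920273]
```

View pics/w2.png

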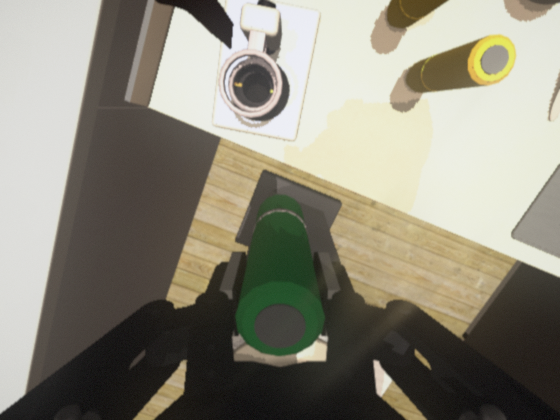

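The wrist view shows the top ring at (251,84), matching the prediction (251,82). The arm stopped short, so I suspect joint 6 is at its limit.

```bash
python3 - <<'E'
from h import *
o=bot.get_obs();print(o["q"],o["qd"],o["ee_pos"],o["tcp_rot"])
E
```

```text
[ 22.26307122 -16.3145791   -5.34025775 101.01260524   1.31116095
 179.94296978] [ 0.29073245 -0.15101584 -0.05329445  0.10716086 -0.00579903 -0.12034025] [0.35319362 0.15121576 0.28515773] [-1.78688802e+02  3.69788989e-02  2.23200865e+01]
```

Call:
carry_out(
  moves="0 0 0 0 0 -8 20;0 0 0 0 0 -16 20;0 0 0 0 0 -24 20;0 0 0 0 0 -30 20;0 0 0 0 0 -30 20;0 0 0 0 0 -30 20;0 0 0 0 0 -30 20",
)

```text
time: 5.8
ee_pos: [0.3529, 0.1516, 0.2853]
tcp_rot: [-178.8, -0.6, 52.2]
wrist_force: [-0.1, -0.1, -3.2]
opening: 0.0343
grasp_force: 81.0
```

```bash
python3 - <<'E'
from h import *
o=bot.get_obs();print(o["q"],o["ee_pos"],o["tcp_rot"],tool(np.array([.434,.216,.286])-o["ee_pos"]))
E
```

```text
[ 22.3308983  -16.33779993  -5.34694092 101.01663733   1.31909184
 150.0810535 ] [0.35289651 0.15162545 0.28525569] [-178.84379503   -0.63554116   52.24313529] [100.55827045  24.70688357  -0.1274584 ]
```

```bash
cat >> h.py <<'E'
def upright(yaw):
    A=R.from_euler("xyz",bot.get_obs()["tcp_rot"],degrees=True); return np.degrees((A.inv()*R.from_euler("xyz",[180,0,yaw],degrees=True)).as_rotvec())
E
python3 - <<'E'
from h import *
print(upright(52.2))
E
```

```text
[-1.1564323  -0.63508434  0.04954586]
```

Call:
carry_out(
  moves="8 12 0 -1.2 -0.6 0 20;15 24 0 -1.2 -0.6 0 20;15 24 0 -1.2 -0.6 0 20;15 24 0 -1.2 -0.6 0 20;15 24 0 -1.2 -0.6 0 20",
)

```text
time: 6.3
ee_pos: [0.3809, 0.1489, 0.2848]
tcp_rot: [180.0, -0.0, 52.4]
wrist_force: [1.3, 0.6, -2.7]
opening: 0.0346
grasp_force: 81.0
```

```bash
python3 - <<'E'
from h import *
c=wrist(); np.savez("pics/w3.npz",**c)
u,v=proj(c,(.434,.216,.114)); print(u,v,upright(52.2))
u0,v0=int(u)-70,max(int(v)-70,0)
im=cv2.resize(c["img"][v0:v0+140,u0:u0+140],(560,560),interpolation=cv2.INTER_CUBIC); print(u0,v0)
cv2.imwrite("pics/w3.png",im[:,:,::-1])
for z,r in((.114,.029),(.114,.024),(.089,.025),(.089,.020),(.06,.025),(.06,.014)):print((proj(c,(.434,.216,z))-(u0,v0))*4+1.5)
E
```

```text
281.3241356202309 98.7350104824191 [ 0.03192468 -0.0337032   0.19330157]
211 28
[282.79654248 284.44004193]
[282.79654248 284.44004193]
[282.12798712 287.43945527]
[282.12798712 287.43945527]
[281.47321073 290.37705053]
[281.47321073 290.37705053]
```

View pics/w3.png

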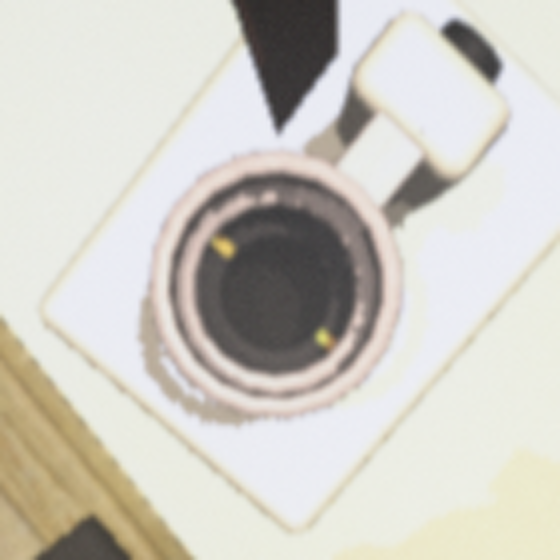

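Crop of rings: top ring centre (277,284), second ring hole centre (276,290), gold contacts midpoint (274,292); so the axis sits about 1.5 mm toward tool −y of my estimate. Next I measure where the handle sits in the jaws with the same camera.

```bash
python3 - <<'E'
from h import *
c=dict(np.load("pics/w3.npz"))
h=cv2.cvtColor(c["img"],cv2.COLOR_RGB2HSV); m=cv2.inRange(h,(50,90,20),(85,255,255))
k=cv2.connectedComponentsWithStats(m); i=1+np.argmax(k[2][1:,4]); b=k[2][i]; print(b)
mm=k[1]==i
for r in list(range(b[1],b[1]+b[3],12))+[b[1]+b[3]-2]:
    x=np.where(mm[r])[0]; print(r,x.min(),x.max(),(x.min()+x.max())/2)
T=c["T"]
for X in(-1.5,0,1.5):
    # rim ellipse of top face
    a=np.linspace(0,2*np.pi,181)
    P=np.array([proj(c,T[:3,:3]@np.array([X/1000+.018*np.cos(t),.018*np.sin(t),-.0255])+T[:3,3]) for t in a])
    Q=np.array([proj(c,T[:3,:3]@np.array([X/1000+.018*np.cos(t),.018*np.sin(t),.1045])+T[:3,3]) for t in a])
    print(X,P.min(0),P.max(0),"lower edge",Q.min(0),Q.max(0))
A=lambda u,v,z:onz(c,211+(u-1.5)/4,28+(v-1.5)/4,z)
Pr=[A(277,283.5,.115),A(276,290,.090),A(273.5,292,.061)]
for p in Pr: print(p, T[:3,:3].T@(p-T[:3,3])*1000)
E
```

```text
[ 235  215   90  140 6460]
215 271 271 271.0
227 257 288 272.5
239 253 299 276.0
251 250 300 275.0
263 247 305 276.0
275 244 310 277.0
287 242 306 274.0
299 239 319 279.0
311 236 322 279.0
323 236 322 279.0
335 241 317 279.0
347 254 305 279.5
353 270 290 280.0
-1.5 [234.50437883 281.71997901] [327.84540154 359.88403448] lower edge [257.41620823 190.99856781] [303.035571   234.16011058]
0 [234.33300159 278.13054328] [328.03809062 356.90587031] lower edge [257.3762158  189.11270736] [303.08236837 232.43858952]
1.5 [234.16028203 274.51166194] [328.23228849 353.90546454] lower edge [257.3360709 187.2194953] [303.12934412 230.7106574 ]
[0.43306006 0.21694052 0.115     ] [ 85.6450154   -0.28889258 169.86951463]
[0.4324237  0.21642974 0.09      ] [ 84.8452545   -0.49018078 194.86922875]
[0.43203512 0.21696193 0.061     ] [ 85.02179044  -1.1332373  223.8690483 ]
```

Call:
carry_out(
  moves="20 0 0 0 0 0 20;40 0 0 0 0 0 20;60 0 0 0 0 0 20;75 0 0 0 0 0 20;85 0 0 0 0 0 20;85 0 0 0 0 0 20;85 0 0 0 0 0 20;85 0 0 0 0 0 20;85 0 0 0 0 0 20",
)

```text
time: 7.25
ee_pos: [0.4326, 0.2159, 0.2854]
tcp_rot: [179.9, -0.1, 52.4]
wrist_force: [0.1, -0.7, -2.5]
opening: 0.034
grasp_force: 81.1
```

```bash
python3 - <<'E'
from h import *
o=bot.get_obs();print(o["ee_pos"],o["wrist_force"],o["torque"],upright(52.2),tool(np.array([.4330,.2163,.285])-o["ee_pos"]))
t=dict(bot.camera("top"));s=dict(bot.camera("scene"))
a=cv2.resize(s["img"][100:240,160:260],(400,560),interpolation=cv2.INTER_CUBIC);b=cv2.resize(t["img"][240:340,160:260],(400,400))
out=np.zeros((560,800,3),np.uint8);out[:,:400]=a;out[:400,400:]=b;cv2.imwrite("pics/s2.png",out[:,:,::-1])
E
```

```text
[0.43257682 0.2159049  0.28538279] [ 0.07950102 -0.70485418 -2.51601932] [ 0.03486819 -0.01344945  0.00743384] [ 0.05939642 -0.06790267  0.18241549] [0.57081349 0.09363634 0.38356427]
```

View pics/s2.png

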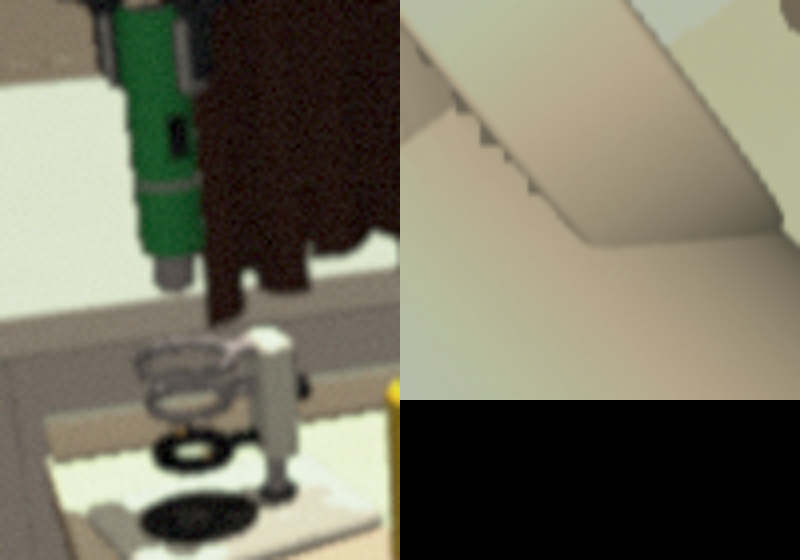

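Scene crop: handle axis runs (148,0)→(172,250), ring centres (187,358), (189,395), (192,450). I compare that with a vertical projected through the rings.

```bash
python3 - <<'E'
from h import *
s=dict(bot.camera("scene"))
for z in(.31,.24,.18,.159,.115,.09,.06):print(z,(proj(s,(.433,.2163,z))-(160,100))*4+1.5)
h=cv2.cvtColor(s["img"],cv2.COLOR_RGB2HSV); m=cv2.inRange(h,(50,90,20),(85,255,255))
for r in range(100,166,4):
    x=np.where(m[r,160:260])[0]; 
    if len(x): print(r,(r-100)*4+1.5,x.min()*4+1.5,x.max()*4+1.5,((x.min()+x.max())/2)*4+1.5)
E
```

```text
0.31 [149.5480365    8.67383839]
0.24 [162.37112697 141.85368077]
0.18 [172.66373423 248.75207749]
0.159 [176.12492894 284.69983645]
0.115 [183.15358179 357.69899994]
0.09 [187.01808575 397.83550447]
0.06 [191.53769632 444.77590656]
104 17.5 113.5 173.5 143.5
108 33.5 113.5 169.5 141.5
112 49.5 117.5 169.5 143.5
116 65.5 117.5 173.5 145.5
120 81.5 121.5 173.5 147.5
124 97.5 129.5 189.5 159.5
128 113.5 133.5 189.5 161.5
132 129.5 133.5 193.5 163.5
136 145.5 133.5 193.5 163.5
140 161.5 137.5 193.5 165.5
144 177.5 141.5 185.5 163.5
148 193.5 141.5 197.5 169.5
152 209.5 141.5 197.5 169.5
156 225.5 141.5 201.5 171.5
160 241.5 145.5 201.5 173.5
```

Axis agrees within about 1 mm. Lowering into the top ring.

Call:
carry_out(
  moves="0.5 0 10 0 0 0 20;0.5 0 25 0 0 0 20;0.5 0 40 0 0 0 20;0.5 0 52 0 0 0 20;0.5 0 62 0 0 0 20;0.5 0 70 0 0 0 20;0.5 0 77 0 0 0 20;0.5 0 82 0 0 0 20;0.5 0 82 0 0 0 20;0.5 0 82 0 0 0 20",
)

```text
time: 8.4
ee_pos: [0.4333, 0.2168, 0.2033]
tcp_rot: [179.9, -0.1, 52.4]
wrist_force: [-1.2, -0.0, -2.6]
opening: 0.0339
grasp_force: 81.1
```

Call:
carry_out(
  moves="0 0 1 0 0 0 20;0 0 2 0 0 0 20;0 0 3 0 0 0 20;0 0 4 0 0 0 20;0 0 5 0 0 0 20;0 0 6 0 0 0 20;0 0 7 0 0 0 20;0 0 8 0 0 0 20;0 0 9 0 0 0 20;0 0 9 0 0 0 20",
)

```text
time: 9.4
ee_pos: [0.4333, 0.2168, 0.194]
tcp_rot: [180.0, -0.1, 52.4]
wrist_force: [0.6, 0.6, -2.4]
opening: 0.0342
grasp_force: 81.1
```

Call:
carry_out(
  moves="0 0 1 0 0 0 20;0 0 2 0 0 0 20;0 0 3 0 0 0 20;0 0 4 0 0 0 20;0 0 5 0 0 0 20;0 0 5 0 0 0 20",
)

```text
time: 10.0
ee_pos: [0.4333, 0.2168, 0.1889]
tcp_rot: [180.0, -0.0, 52.4]
wrist_force: [1.5, 1.1, -3.4]
opening: 0.0347
grasp_force: 81.2
```

Call:
carry_out(
  moves="0 0 1 0 0 0 20;0 0 2 0 0 0 20;0 0 3 0 0 0 20;0 0 4 0 0 0 20;0 0 5 0 0 0 20;0 0 5 0 0 0 20",
)

```text
time: 10.6
ee_pos: [0.4332, 0.2168, 0.1839]
tcp_rot: [180.0, -0.0, 52.4]
wrist_force: [2.0, 2.2, -3.2]
opening: 0.0345
grasp_force: 81.2
```

Lateral force of about 3 N along tool +x means a ring is touching, so I shift that way.

Call:
carry_out(
  moves="0.4 0 0 0 0 0 20;0.8 0 0 0 0 0 20;0.8 0 0 0 0 0 20;0.8 0 0 0 0 0 20",
)

```text
time: 11.0
ee_pos: [0.4336, 0.2172, 0.1839]
tcp_rot: [180.0, -0.0, 52.4]
wrist_force: [0.2, -0.0, -3.2]
opening: 0.034
grasp_force: 81.0
```

```bash
python3 - <<'E'
from h import *
f=[];
for _ in range(8): bot.camera("wrist"); f.append(np.r_[bot.get_obs()["wrist_force"],bot.get_obs()["torque"]])
print(np.round(np.mean(f,0),2),np.round(np.std(f,0),2),bot.get_obs()["ee_pos"])
E
```

```text
[ 0.06 -0.04 -2.72  0.01 -0.01  0.02] [0.6  0.45 0.31 0.02 0.03 0.02] [0.4337035  0.2173572  0.18401042]
```

Call:
carry_out(
  moves="0.5 0 0 0 0 0 20;1 0 0 0 0 0 20;1 0 1 0 0 0 20;1 0 2 0 0 0 20;1 0 3 0 0 0 20;1 0 4 0 0 0 20;1 0 5 0 0 0 20;1 0 6 0 0 0 20;1 0 7 0 0 0 20;1 0 7 0 0 0 20",
)

```text
time: 12.4
ee_pos: [0.4343, 0.2181, 0.1769]
tcp_rot: [180.0, -0.0, 52.4]
wrist_force: [-0.5, -0.4, -2.2]
opening: 0.0341
grasp_force: 81.0
```

Call:
carry_out(
  moves="0 0 1 0 0 0 20;0 0 2 0 0 0 20;0 0 3 0 0 0 20;0 0 4 0 0 0 20;0 0 5 0 0 0 20;0 0 6 0 0 0 20;0 0 6 0 0 0 20",
)

```text
time: 13.1
ee_pos: [0.4343, 0.2181, 0.1709]
tcp_rot: [180.0, -0.0, 52.4]
wrist_force: [-0.6, -0.7, -2.4]
opening: 0.0345
grasp_force: 81.0
```

Call:
carry_out(
  moves="0 0 0.5 0 0 0 20;0 0 1 0 0 0 20;0 0 1.5 0 0 0 20;0 0 2 0 0 0 20;0 0 2.5 0 0 0 20;0 0 3 0 0 0 20;0 0 3 0 0 0 20",
)

```text
time: 13.8
ee_pos: [0.4343, 0.2182, 0.168]
tcp_rot: [180.0, -0.0, 52.4]
wrist_force: [-0.3, -0.3, -2.2]
opening: 0.0341
grasp_force: 81.0
```

Call:
carry_out(
  moves="0 0 0.5 0 0 0 20;0 0 1 0 0 0 20;0 0 1.5 0 0 0 20;0 0 2 0 0 0 20;0 0 2.5 0 0 0 20;0 0 2.5 0 0 0 20",
)

```text
time: 14.4
ee_pos: [0.4343, 0.2181, 0.1654]
tcp_rot: [180.0, -0.0, 52.4]
wrist_force: [-0.3, 0.5, -2.1]
opening: 0.0345
grasp_force: 81.0
```

Call:
carry_out(
  moves="0 0 0.5 0 0 0 20;0 0 1 0 0 0 20;0 0 1.5 0 0 0 20;0 0 2 0 0 0 20;0 0 2.5 0 0 0 20;0 0 3 0 0 0 20;0 0 3 0 0 0 20",
)

```text
time: 15.1
ee_pos: [0.4344, 0.2182, 0.1626]
tcp_rot: [179.9, -0.1, 52.4]
wrist_force: [-1.0, -0.1, 3.3]
opening: 0.0343
grasp_force: 81.7
```

Contact with the black ring (shoulder at about 58 mm). Pressing it down.

Call:
carry_out(
  moves="0 0 0.5 0 0 0 20;0 0 1 0 0 0 20;0 0 1.5 0 0 0 20;0 0 2 0 0 0 20;0 0 2.5 0 0 0 20;0 0 3 0 0 0 20;0 0 3.5 0 0 0 20;0 0 4 0 0 0 20;0 0 4.5 0 0 0 20;0 0 5 0 0 0 20;0 0 5 0 0 0 20",
)

```text
time: 16.2
ee_pos: [0.4344, 0.2182, 0.1576]
tcp_rot: [180.0, -0.1, 52.4]
wrist_force: [0.3, 0.2, 5.0]
opening: 0.0347
grasp_force: 81.8
```

Call:
carry_out(
  moves="0 0 0.4 0 0 0 20;0 0 0.8 0 0 0 20;0 0 1.2 0 0 0 20;0 0 1.6 0 0 0 20;0 0 2 0 0 0 20;0 0 2.4 0 0 0 20;0 0 2.8 0 0 0 20;0 0 3.2 0 0 0 20;0 0 3.2 0 0 0 20",
)

```text
time: 17.1
ee_pos: [0.4345, 0.2182, 0.1546]
tcp_rot: [179.9, -0.1, 52.4]
wrist_force: [-0.3, -0.7, 6.6]
opening: 0.0341
grasp_force: 81.9
```

Call:
carry_out(
  moves="0 0 0.3 0 0 0 20;0 0 0.6 0 0 0 20;0 0 0.9 0 0 0 20;0 0 1.2 0 0 0 20;0 0 1.5 0 0 0 20;0 0 1.5 0 0 0 20",
)

```text
time: 17.7
ee_pos: [0.4345, 0.2183, 0.1534]
tcp_rot: [179.9, -0.1, 52.4]
wrist_force: [-2.1, 0.1, 9.9]
opening: 0.0343
grasp_force: 82.3
```

Call:
carry_out(
  moves="0 0 0.2 0 0 0 20;0 0 0.2 0 0 0 20",
)

```text
time: 17.9
ee_pos: [0.4345, 0.2183, 0.1534]
tcp_rot: [179.9, -0.1, 52.4]
wrist_force: [-2.4, -0.7, 10.2]
opening: 0.0345
grasp_force: 82.5
```

```bash
cat > f.py <<'E'
from h import *
f=[]
for _ in range(4): bot.camera("wrist"); o=bot.get_obs(); f.append(np.r_[o["wrist_force"],o["ee_pos"]*1000])
print(np.round(np.mean(f,0),2),o["time"])
E
python3 f.py
```

```text
[-1.8600e+00 -4.1000e-01  1.0270e+01  4.3454e+02  2.1829e+02  1.5340e+02] 18.1
```

Call:
carry_out(
  moves="0 0 0.2 0 0 0 20;0 0 0.4 0 0 0 20;0 0 0.4 0 0 0 20",
)

```text
time: 18.4
ee_pos: [0.4346, 0.2183, 0.1534]
tcp_rot: [179.9, -0.1, 52.4]
wrist_force: [-2.0, -0.2, 11.9]
opening: 0.0343
grasp_force: 82.7
```

```bash
python3 f.py
```

```text
[ -2.16  -0.45  12.84 434.6  218.34 153.39] 18.6
```

Call:
carry_out(
  moves="0 0 0.2 0 0 0 20;0 0 0.4 0 0 0 20;0 0 0.4 0 0 0 20;0 0 0.4 0 0 0 20;0 0 0.4 0 0 0 20",
)

```text
time: 19.1
ee_pos: [0.4347, 0.2184, 0.1534]
tcp_rot: [179.9, -0.2, 52.4]
wrist_force: [-3.7, 0.1, 15.1]
opening: 0.034
grasp_force: 83.0
```

```bash
python3 f.py
```

```text
[-2.9700e+00 -3.9000e-01  1.5430e+01  4.3466e+02  2.1840e+02  1.5336e+02] 19.3
```

Push on the ring is now about 18 N (15.4 measured plus 2.6 weight), and z isn't moving, so it is at the hard stop. Holding.

Call:
carry_out(
  moves="0 0 0.1 0 0 0 20;0 0 0.1 0 0 0 20;0 0 0.1 0 0 0 20;0 0 0.1 0 0 0 20;0 0 0.1 0 0 0 20;0 0 0.1 0 0 0 20;0 0 0.1 0 0 0 20;0 0 0.1 0 0 0 20;0 0 0.1 0 0 0 20;0 0 0.1 0 0 0 20;0 0 0.1 0 0 0 20;0 0 0.1 0 0 0 20;0 0 0.1 0 0 0 20;0 0 0.1 0 0 0 20;0 0 0.1 0 0 0 20",
)

```text
time: 20.8
ee_pos: [0.4346, 0.2184, 0.1533]
tcp_rot: [179.9, -0.2, 52.4]
wrist_force: [-3.5, 0.0, 15.4]
opening: 0.0344
grasp_force: 83.0
```

```bash
python3 f.py; python3 - <<'E'
from h import *
s=dict(bot.camera("scene"));np.savez("pics/s3.npz",**s)
cv2.imwrite("pics/s3.png",cv2.resize(s["img"][130:250,160:260],(500,600),interpolation=cv2.INTER_CUBIC)[:,:,::-1])
E
```

```text
[ -3.    -0.78  16.06 434.66 218.4  153.35] 21.0
```

View pics/s3.png

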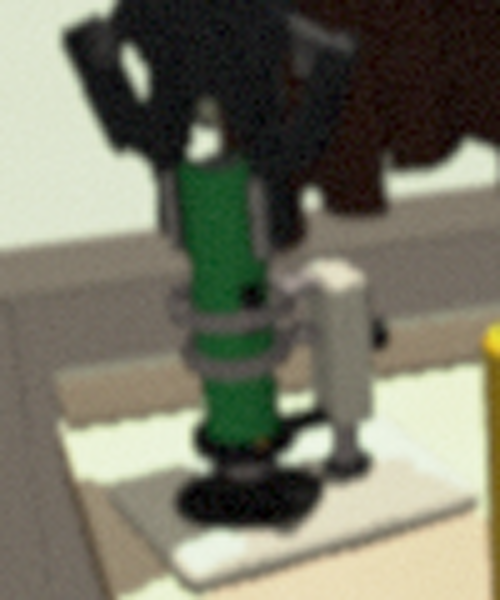

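Handle stands through both steel rings with its shoulder on the lowered black ring, at about (240,440) in the crop. Unloading, then opening.

Call:
carry_out(
  moves="0 0 -0.6 0 0 0 20;0 0 -1.2 0 0 0 20;0 0 -1.8 0 0 0 20;0 0 -1.8 0 0 0 20;0 0 -1.8 0 0 0 20",
)

```text
time: 21.55
ee_pos: [0.4344, 0.2182, 0.1534]
tcp_rot: [180.0, -0.0, 52.4]
wrist_force: [-0.6, -1.0, 4.0]
opening: 0.0341
grasp_force: 81.7
```

Call:
carry_out(
  moves="0 0 0 0 0 0 40;0 0 0 0 0 0 55;0 0 0 0 0 0 70;0 0 0 0 0 0 85;0 0 0 0 0 0 85;0 0 0 0 0 0 85;0 0 0 0 0 0 85",
  force=20,
)

```text
time: 22.25
ee_pos: [0.4344, 0.2182, 0.1536]
tcp_rot: [180.0, -0.0, 52.4]
wrist_force: [-0.9, -0.6, -0.3]
opening: 0.085
grasp_force: 0.0
```

Call:
carry_out(
  moves="0 0 -10 0 0 0 85;0 0 -25 0 0 0 85;0 0 -50 0 0 0 85;0 0 -75 0 0 0 85;0 0 -100 0 0 0 85;0 0 -120 0 0 0 85;0 0 -120 0 0 0 85;0 0 -120 0 0 0 85;0 0 -120 0 0 0 85",
)

```text
time: 23.15
ee_pos: [0.4341, 0.2181, 0.2731]
tcp_rot: [180.0, -0.0, 52.4]
wrist_force: [0.8, 0.1, -0.1]
opening: 0.0854
grasp_force: 0.0
```

```bash
python3 f.py; python3 - <<'E'
from h import *
s=dict(bot.camera("scene")); d=np.load("pics/s3.npz")["img"]
cv2.imwrite("pics/s4.png",np.hstack([cv2.resize(s["img"][130:250,160:260],(400,480),interpolation=cv2.INTER_CUBIC),cv2.resize(s["img"],(400,480))])[:,:,::-1])
E
```

```text
[ 7.0000e-02 -1.2000e-01  2.3000e-01  4.3402e+02  2.1803e+02  2.7289e+02] 23.35
```

View pics/s4.png

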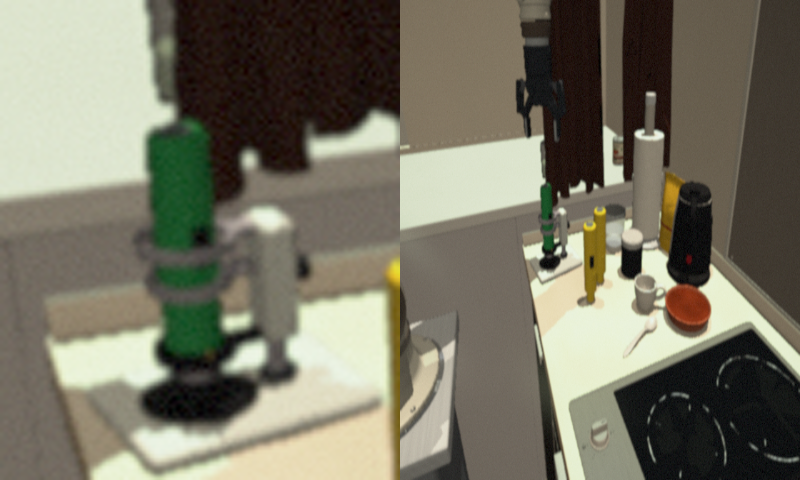

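The handle stands upright at (185,240) in the crop, seated on the black ring. The gripper is clear, and the cup, tin and glass are where they were.

```bash
python3 -c "
from workcell import bot
print(bot.job_done())"
```

```text
the job is handed in; nothing more can be done
None
```

The green handle is standing upright in the dock with the black ring pressed to a hard stop and held for over 1 s at about 18 N (peak about 19 N); I then released it, with the cup, tin and glass undisturbed, and handed the job in at about 23 s.

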